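# Press a tube home against the spring stop of a jig and hold it

## Task

Lay the steel tube offcut lengthwise in the V cradle of the drilling jig, clear of the sprung plunger. Then slide it along the cradle against the plunger until its end is fully home on the hard stop, and finish holding it there in the gripper, pressed against the stop: do not let go. Leave the screwdriver, the pipe elbow and the tape measure where they are.

Things in the scene. Friction and masses are not known exactly. Their poses are not given: they have to be found in the camera images.
- tube_center (a point): Centre of the loose steel tube: 105 mm long, 32 mm outer diameter, open ends, about 0.21 kg. It starts lying on the bench, so this point is 16 mm above it. z = the tube's long axis (both ends are alike).
- jig: The drilling jig, fixed to the bench: aluminium base plate 200 x 84 x 12 mm, a V cradle along its middle and a slotted stop at one end. Origin: middle of the plate, at bench height; x = along the cradle towards the stop (the direction to push), y across, z up. The stop and the spring housing behind it (x = 60 to 100 mm) are up to 62 mm high and 38 mm wide.
- jig_cradle (a point): Good place for the tube's centre when laid in the V: 30 mm behind the jig's origin, 43 mm above the bench (height of the axis of a tube in the V); its end is then 22 mm short of the plunger. Axes as the jig's. The V is smooth, greased steel, 120 degrees, x = -95 to 55 mm from the origin; its edges are 30 mm above the bench and 25 mm apart over all, so fingers astride the tube pass outside it.
- jig_stop (a point): Centre of the hard stop's face, on the axis of a tube lying in the V: 60 mm ahead of the jig's origin, 43 mm above the bench; axes as the jig's. When the tube is fully home its end is at this point and its centre 52.5 mm behind it (-x).
- plunger (a joint): How far the sprung plunger is pushed in, m: 0 = free, 15 mm proud of the hard stop's face; 0.015 = level with that face. A blade 9 mm wide and 30 mm high in the slot of the stop; it pushes back with 3 N when free, 7 N when level, and pushes the tube out again if it is let go.
- driver_center (a point): Bystander: a screwdriver 210 mm long, 29 mm thick, loose on the bench; this point is its middle.
- elbow_center (a point): Bystander: a grey plastic pipe elbow, 62 x 62 x 41 mm, loose in the shallow white tray; its middle.
- measure_center (a point): Bystander: a tape measure, 36 x 70 x 63 mm, loose, standing on the bench; its middle.

How it is judged (in metres and radians):
On the way:
1. the tube lies in the V cradle, along it, clear of the plunger (z of tube_center in the frame of jig_cradle between -0.004 and 0.004 m and y of tube_center in the frame of jig_cradle between -0.004 and 0.004 m and x of tube_center in the frame of jig_cradle between -0.05 and 0.025 m and angle between the z axis of tube_center and the x axis of jig, either way round below 0.1 rad and value of joint plunger below 0.002 m), for 0.2 s.
At the end, for the whole second after the job is handed in: The program finishes while the gripper holds the tube (at least 2 N on it): the tube lies along the V within 4 mm and 0.08 rad, its end within 2 mm of the hard stop's face and pressing on it with at least 0.5 N, the plunger pushed in at least 13.5 mm, and all stays so for the last second (value of joint plunger above 0.0135 m and x of tube_center in the frame of jig_stop between -0.0545 and -0.0495 m and y of tube_center in the frame of jig_stop between -0.004 and 0.004 m and z of tube_center in the frame of jig_stop between -0.004 and 0.004 m and angle between the z axis of tube_center and the x axis of jig, either way round below 0.08 rad and contact force between tube and stop above 0.5 N and contact force between the fingers and tube above 2 N and linear speed of tube below 0.02 m/s); the arm keeps its last pose, push and grip.
It fails at once if a bystander (screwdriver, elbow, tape measure) is moved more than 20 mm (distance of any of driver_center, elbow_center, measure_center from where it was at the start of the episode above 0.02 m).
It also fails if it takes over 58 s, if anything falls off the work surface, if the arm or the gripper's body presses on something with over 40 N, if the wrist force passes 120 N, or if a joint passes its speed limit or range.

## Robot

A 6-joint arm with a two-finger parallel gripper is mounted at the origin on a cart in front of the work surface, level with it; the furniture and walls round the work are solid. World frame = base frame: x ahead of the robot, y to its left, z up, the work surface at z = 0. Lengths are in mm, angles in degrees, forces in N, time in s.
With the tool pointing down it reaches from about 350 to 850 mm from the base axis. Payload 8.1 kg.
Tool frame: the origin (TCP) lies midway between the tips of the shut fingers; the grasp point (between the pads) lies 19 mm behind it; z points along the fingers, y is the line along which they close (so a half turn about z gives the same grasp; the last joint's range is limited). The gripper opens to 85 mm and grips with 20 to 120 N. Pads are 22 mm wide; open, the fingers measure 114 mm over their backs; the gripper's body (76 mm by 85 mm) begins 54 mm behind the grasp point. The pads swing forward as they close: fully open they stand 13 mm farther back than shut.
Start: joints at [59.966, 7.471, 85.268, -0, 87.261, -4.893], TCP at [254.892, 543.172, 231.292] pointing down, gripper open.
Joint ranges: [-169.43, 169.43], [-51.17, 129.36], [1.28, 143.12], [-76.62, 256.62], [0, 156.53], [-152.29, 152.29]. Speed limits (degrees/s): [136.94, 136.94, 159.86, 180, 180, 180].

## Interface

Orientations are given as [roll, pitch, yaw] about the fixed x, y, z axes, in that order (R = Rz(yaw) Ry(pitch) Rx(roll)).
In Python, from bench import r gives the robot as it stands. The module is installed in compiled form; this text tells all that it offers.
- The arm moves only by the tool jog_arm, never from a script. Its argument "rows" is a list of rows, each a list of 2 entries, a list of its own where there are three numbers: the shift along the tool's x, y, z in mm, then the turn, a rotation vector about the tool's x, y, z in rad. A call has 1 to 10 rows; each row is the pose to reach, as a shift and turn from the pose commanded when the call began, along the tool's axes at that moment; what a row does not reach only later rows make up. A row lasts 1/10 s, in which the tool goes at most 50 mm and 8.59 degrees, less where a joint would pass 70% of its speed; a pose out of reach is approached as far as the arm can. A call with a gripper value outside its range is refused whole. "grip" is the finger opening in mm, from 0 to 85.4, set as the call begins (left out, the last holds). The fingers move at their own pace and stop on an object; "force" is the grip in N (left out, the last holds). Time passes only in rows, so rows that repeat a pose let the fingers close. It gives the time, the measured TCP pose, the force, the opening and the grip force at its end, in the units of the state.
- r.sense(): the state, without advancing time (a new reading comes with each control period).
- r.snapshot(name): name is "scene" or "top" or "wrist"; returns (picture, depth): 400x640x3 uint8, blue, green, red; 400x640 float32, mm along the optical axis (not along the pixel's ray), 0 where there is no reading.
- r.camera_params(name): a dict with "fx", "fy", "cx", "cy" (pixels), "pose" (4x4, takes a point from camera to world coordinates); the wrist camera has in their place "tool_from_camera" (4x4, takes a point from camera to tool coordinates, whose origin is the TCP and whose axes are the flange's). Camera axes: x right, y down, z forward; pixel columns grow to the right and rows downward; lengths in mm; the calibration is good to about 2 mm. A picture is of the moment at which its call begins: read the wrist's pose just before it. camera_params takes no time and is no camera call.
- r.hand_in(): hands the job in; it is judged then, once.
The state is a dict: "time": time; "joint_pos": joint angles; "qd": joint speeds; "joint_efforts": joint torques, N m; "tool_pos": TCP position; "tcp_rot": TCP orientation; "ft_force": force on the tool from outside, world axes, zero at the start; "wrist_torque": the same for the moment, N m; "finger_gap": finger opening in mm; "grip_force": force on a finger pad.
Only numpy, scipy, OpenCV 4.12 (cv2) and the standard library are available. Lean on these libraries where they do the work, as an engineer would, in place of code of your own. Each camera call takes 0.05 s, during which the arm holds its last target. There are 200 camera calls.

## Working session

There is one attempt and no reset: what is moved stays moved. The work goes in short steps, Python scripts to look and compute and a tool call to move; the robot and the scene stay as the last step left them, time stands still between calls to the robot, and variables do not carry over. Pictures are saved under pics/ and viewed, at most 10 in all, crops included, and the job is handed in when it is done.

Besides the shell and the picture viewer there is one more tool, called after "Emit:" as name(argument=value, ...) on one line, values as JSON. jog_arm: Moves the arm, as the interface text tells. Its arguments: {"type":"object","properties":{"rows":{"type":"array"},"grip":{"type":"number"},"force":{"type":"number"}},"required":["rows"]}

```bash
mkdir -p pics; python3 - <<'E'
from bench import r
import cv2,numpy as np
print(r.sense())
for n in("scene","top"):
    p,d=r.snapshot(n); cv2.imwrite(f"pics/{n}0.png",p); np.save(f"{n}0.npy",d); c=r.camera_params(n); print(n,c)
E
```

```text
{'time': 0.0, 'joint_pos': array([ 5.99665124e+01,  7.51617009e+00,  8.53298110e+01, -6.64177038e-04,
        8.72621443e+01, -4.89288250e+00]), 'qd': array([ 0.00059807, -0.02601721,  0.03103731,  0.04707112,  0.1106555 ,
        0.0891902 ]), 'joint_efforts': array([-1.07483993e-03, -5.69400108e+01, -5.00553703e+01, -2.17443526e-04,
        1.50640908e-02,  5.03175272e-05]), 'tool_pos': array([254.60587537, 542.68369743, 230.22827479]), 'tcp_rot': array([-1.79892212e+02, -8.56140198e-03,  1.54859419e+02]), 'ft_force': array([ 0.41634182,  0.45968392, -0.08762906]), 'wrist_torque': array([-0.02287404,  0.02419665, -0.01036312]), 'grip_force': 0.0, 'finger_gap': 84.99028619030575}
scene {'fx': 390.49332959821646, 'fy': 390.49332959821646, 'cx': 315.543887098077, 'cy': 200.9213526043146, 'pose': array([[ 6.30972727e-01, -5.46232905e-01,  5.50911093e-01,
         2.16856608e+01],
       [-7.75699330e-01, -4.55918827e-01,  4.36381223e-01,
        -4.30575306e+02],
       [ 1.28049564e-02, -7.02686016e-01, -7.11384844e-01,
         7.30515857e+02],
       [ 0.00000000e+00,  0.00000000e+00,  0.00000000e+00,
         1.00000000e+00]])}
top {'fx': 379.78236305890084, 'fy': 379.78236305890084, 'cx': 316.77100339257544, 'cy': 199.2147710358042, 'pose': array([[ 2.19614398e-02, -9.98106978e-01,  5.74469823e-02,
         4.89647624e+02],
       [-9.99669650e-01, -2.26906226e-02, -1.20717198e-02,
         1.49370098e+00],
       [ 1.33523756e-02, -5.71628923e-02, -9.98275572e-01,
         1.21049695e+03],
       [ 0.00000000e+00,  0.00000000e+00,  0.00000000e+00,
         1.00000000e+00]])}
```

View pics/top0.png

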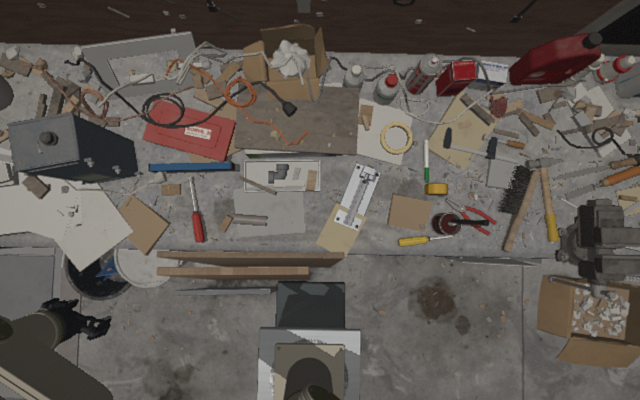

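View pics/scene0.png

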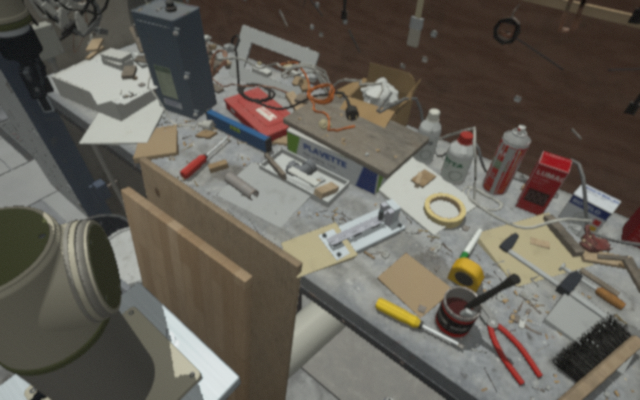

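```bash
python3 - <<'E'
import cv2,numpy as np
p=cv2.imread("pics/top0.png"); cv2.imwrite("pics/topc.png",cv2.resize(p[145:285,140:400],(780,420),interpolation=cv2.INTER_CUBIC))
from bench import r
c=r.camera_params("top");d=np.load("top0.npy")
def w(u,v):
    z=np.median([x for x in d[v-1:v+2,u-1:u+2].ravel() if x>0] or [0]); return (c["pose"]@[(u-c["cx"])/c["fx"]*z,(v-c["cy"])/c["fy"]*z,z,1])[:3].round()
for q in [(235,219),(245,220),(258,222),(228,216),(265,223),(270,210),(358,195),(345,220),(370,170),(250,255),(235,270),(330,255),(300,270),(170,255),(260,182),(277,172),(313,180),(196,210)]: print(q,w(*q))
E
```

```text
(235, 219) [490. 238.  32.]
(245, 220) [488. 208.  31.]
(258, 222) [483. 168.  28.]
(228, 216) [499. 254.  63.]
(265, 223) [480. 146.  29.]
(270, 210) [521. 135.   3.]
(358, 195) [ 574. -142.   27.]
(345, 220) [ 495. -102.   28.]
(370, 170) [ 649. -173.   62.]
(250, 255) [381. 188.  35.]
(235, 270) [323. 250. -54.]
(330, 255) [386. -57.  36.]
(300, 270) [327.  36. -53.]
(170, 255) [376. 432.  37.]
(260, 182) [610. 169.   2.]
(277, 172) [639. 113.  36.]
(313, 180) [617.   0.  33.]
(196, 210) [516. 366.  11.]
```

View pics/topc.png

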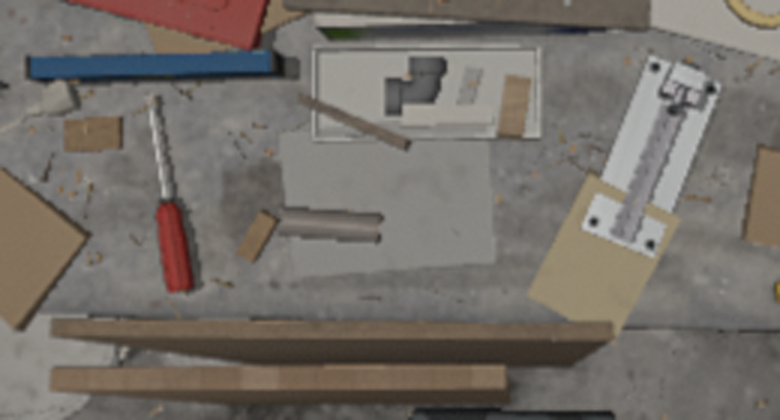

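The tube lies at crop (283–382, 207–242), which is top pixels (234–267, 214–226). The jig has its stop at crop (683, 90). The driver is at (172, 200), the elbow at (415, 85), and a wood block sits beside the tube's left end. I'll move above the tube next.

Emit:
jog_arm(rows=[[[-360,-223,30],[0,0,1.24]],[[-360,-223,30],[0,0,1.24]],[[-360,-223,30],[0,0,1.24]],[[-360,-223,30],[0,0,1.24]],[[-360,-223,30],[0,0,1.24]],[[-360,-223,30],[0,0,1.24]],[[-360,-223,30],[0,0,1.24]],[[-360,-223,30],[0,0,1.24]],[[-360,-223,30],[0,0,1.24]],[[-360,-223,30],[0,0,1.24]]])

```text
time: 1.1
tool_pos: [487.1, 185.2, 200.4]
tcp_rot: [-180.0, 0.1, 83.5]
ft_force: [-0.8, 0.7, -1.0]
finger_gap: 85.5
grip_force: 0.0
```

```bash
cat > h.py <<'E'
from bench import r
import cv2,numpy as np
from scipy.spatial.transform import Rotation as R
def look(fn):
    s=r.sense(); p,d=r.snapshot("wrist"); c=r.camera_params("wrist")
    T=np.eye(4); T[:3,:3]=R.from_euler("xyz",s["tcp_rot"],degrees=True).as_matrix(); T[:3,3]=s["tool_pos"]
    cv2.imwrite(f"pics/{fn}.png",p); M=T@c["tool_from_camera"]; np.savez(fn,d=d,M=M,T=T)
    v,u=np.mgrid[:400,:640]; P=np.stack([(u-c["cx"])/c["fx"]*d,(v-c["cy"])/c["fy"]*d,d],-1)
    W=P@M[:3,:3].T+M[:3,3]; W[d==0]=np.nan
    return s,p,W
E
python3 - <<'E'
from h import *
s,p,W=look("w1"); print(s["time"],s["tool_pos"],s["tcp_rot"],s["joint_pos"]); np.save("W1.npy",W)
m=(W[...,2]>18)&(W[...,2]<45)&(abs(W[...,0]-486)<60)&(abs(W[...,1]-190)<90)
n,l,st,ce=cv2.connectedComponentsWithStats(m.astype(np.uint8))
for i in range(1,n):
    if st[i,4]>300:
        q=W[l==i]; a=cv2.minAreaRect(q[:,:2].astype(np.float32)); print(st[i],a,np.percentile(q[:,2],[5,50,98]))
E
```

```text
1.1 [487.11751193 185.20723665 200.4325254 ] [-1.79955647e+02  7.49042644e-02  8.34976257e+01] [ 1.52165326e+01 -3.78831544e+00  1.00004641e+02 -5.34814324e-02
  8.38526004e+01  2.17246951e+01]
[ 303  102   41  119 3909] ((489.423583984375, 196.2798309326172), (104.97613525390625, 31.58783721923828), 86.6873779296875) [21.32842609 29.33436126 32.31835805]
```

View pics/w1.png

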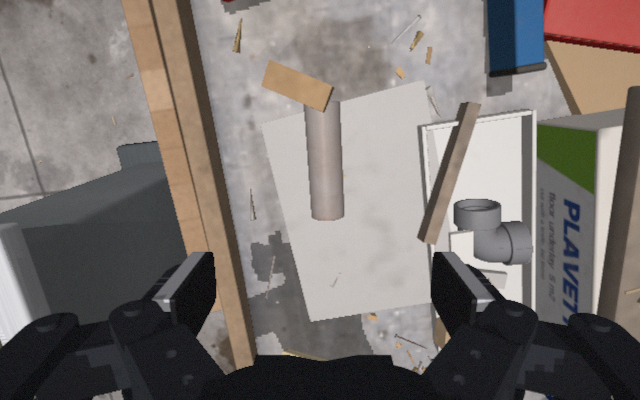

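The close view shows the tube from (322, 105) to (327, 218), with the wood block touching its far end at (298, 85). The elbow is in the tray at (490, 235). The measured tube is 105 × 31.6 mm, centred at (489.4, 196.3) with yaw 86.7°.

```bash
python3 - <<'E'
import numpy as np
W=np.load("W1.npy"); x,y,z=W[...,0]-489.4,W[...,1]-196.3,W[...,2]
for lo,hi in((-65,-35),(35,65)):
    m=(x>lo)&(x<hi)&(abs(y)<20); print(np.nanpercentile(z[m],[0,50,98,100]))
m=(abs(x)<45)&(abs(y)<50);print(np.nanmax(z[m]))
T=np.load("w1.npz")["T"]
print(np.linalg.inv(T)@[489.4,196.3,1,1])
E
```

```text
[ -2.71964554 264.58223273 284.52857997 287.82490694]
[  2.2203059  264.685669   283.71806439 287.96878459]
295.88786372371334
[ 11.540598     1.1659815  199.41676565   1.        ]
```

Emit:
jog_arm(rows=[[[11.5,1.2,40],[0,0,-0.056]],[[11.5,1.2,80],[0,0,-0.056]],[[11.5,1.2,120],[0,0,-0.056]],[[11.5,1.2,150],[0,0,-0.056]],[[11.5,1.2,170],[0,0,-0.056]],[[11.5,1.2,185],[0,0,-0.056]],[[11.5,1.2,193],[0,0,-0.056]],[[11.5,1.2,198],[0,0,-0.056]],[[11.5,1.2,198],[0,0,-0.056]],[[11.5,1.2,198],[0,0,-0.056]]])

```text
time: 2.15
tool_pos: [489.3, 200.0, 4.3]
tcp_rot: [179.9, -0.0, 87.0]
ft_force: [1.0, -0.7, -0.4]
finger_gap: 85.3
grip_force: 0.0
```

Emit:
jog_arm(rows=[[[0,0,0],[0,0,0]],[[0,0,0],[0,0,0]],[[0,0,0],[0,0,0]],[[0,0,0],[0,0,0]],[[0,0,0],[0,0,0]],[[0,0,0],[0,0,0]],[[0,0,0],[0,0,0]],[[0,0,0],[0,0,0]]], grip=20, force=60)

```text
time: 2.95
tool_pos: [488.9, 199.7, 3.9]
tcp_rot: [180.0, -0.0, 87.0]
ft_force: [-1.4, 0.0, 5.4]
finger_gap: 30.3
grip_force: 60.1
```

Emit:
jog_arm(rows=[[[0,0,-15],[0,0,0]],[[0,0,-50],[0,0,0]],[[0,0,-100],[0,0,0]],[[0,0,-150],[0,0,0]],[[-48,-7,-170],[0,0,0.14]],[[-96,-14,-180],[0,0,0.28]],[[-144,-21,-190],[0,0,0.42]],[[-192,-28,-196],[0,0,0.56]],[[-240,-34,-196],[0,0,0.7]],[[-278,-35,-196],[0,0,0.84]]])

```text
time: 3.95
tool_pos: [437.8, -78.3, 200.1]
tcp_rot: [180.0, -0.0, 38.5]
ft_force: [1.0, 0.5, -3.4]
finger_gap: 30.8
grip_force: 60.4
```

Emit:
jog_arm(rows=[[[0,0,0],[0,0,0.14]],[[0,0,0],[0,0,0.28]],[[0,0,0],[0,0,0.42]],[[0,0,0],[0,0,0.56]],[[0,0,0],[0,0,0.7]],[[0,0,0],[0,0,0.84]],[[0,0,0],[0,0,0.98]],[[0,0,0],[0,0,1.11]],[[0,0,0],[0,0,1.11]],[[0,0,0],[0,0,1.11]]])

```text
time: 4.95
tool_pos: [438.8, -76.1, 199.5]
tcp_rot: [180.0, 0.0, -24.5]
ft_force: [-0.1, -0.7, -3.1]
finger_gap: 30.5
grip_force: 60.4
```

```bash
python3 - <<'E'
from h import *
s,p,W=look("w2"); print(s["time"],s["tool_pos"],s["tcp_rot"],s["finger_gap"],s["joint_pos"]); np.save("W2.npy",W)
E
```

```text
4.95 [438.79457541 -76.06109286 199.45375815] [ 1.79997809e+02  1.34858410e-02 -2.44818089e+01] 30.45230017176004 [-1.64355861e+01 -1.63266973e+01  1.11165589e+02 -2.83201825e-04
  8.51747683e+01  9.80462464e+01]
```

View pics/w2.png

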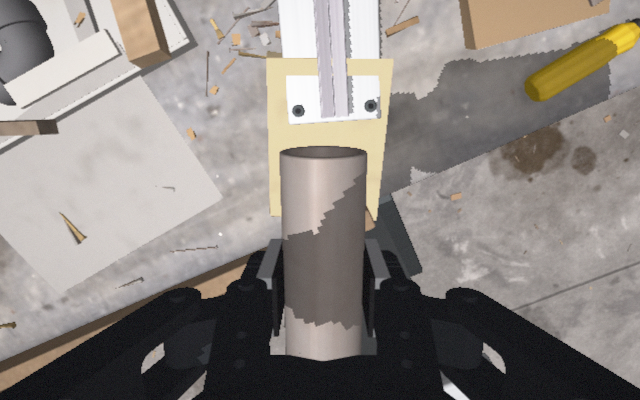

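The wrist view shows the held tube at (323, 150–350), the jig plate's near end at (290–380, 75–123), and the V running up through (333, 0–115). The stop is out of frame, so I'll back off and raise for one full look.

Emit:
jog_arm(rows=[[[-15,0,-40],[0,0,0]],[[-30,0,-80],[0,0,0]],[[-40,0,-120],[0,0,0]],[[-50,0,-150],[0,0,0]],[[-50,0,-150],[0,0,0]],[[-50,0,-150],[0,0,0]],[[-50,0,-150],[0,0,0]]])

```text
time: 5.7
tool_pos: [393.3, -55.2, 347.6]
tcp_rot: [180.0, 0.1, -24.6]
ft_force: [0.6, 0.3, -3.1]
finger_gap: 30.0
grip_force: 60.7
```

```bash
python3 - <<'E'
from h import *
s,p,W=look("w3"); print(s["time"],s["tool_pos"],s["tcp_rot"]); np.save("W3.npy",W)
z=W[...,2]; near=(abs(W[...,0]-576)<130)&(abs(W[...,1]+139)<110)
v=p.astype(int); 
for lo,hi in((8,16),(23,33),(45,66)):
    m=near&(z>lo)&(z<hi)
    n,l,st,ce=cv2.connectedComponentsWithStats(m.astype(np.uint8))
    for i in range(1,n):
        if st[i,4]>150:
            q=W[l==i]; print(lo,st[i],cv2.minAreaRect(q[:,:2].astype(np.float32)),np.nanmedian(q[:,2]))
E
```

```text
5.7 [393.28198876 -55.19382673 347.56854076] [ 1.79975314e+02  1.40177811e-01 -2.46465961e+01]
8 [ 282    0   90  119 6628] ((491.5115051269531, -103.26622772216797), (109.28795623779297, 140.1817169189453), 64.42999267578125) 11.049139099683913
8 [424   0  16  21 205] ((492.4126281738281, -244.0933380126953), (13.667075157165527, 23.37636375427246), 80.23347473144531) 11.499290350284753
23 [ 316    0   25   69 1365] ((516.5643310546875, -117.86276245117188), (24.146642684936523, 75.78643035888672), 69.3665542602539) 27.32631849454492
```

View pics/w3.png

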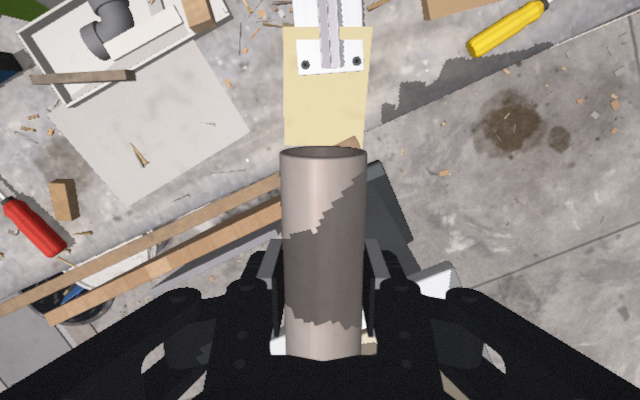

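The view still misses the stop. It shows the plate's near end at (297–364, 38–73) and the V at (331, 0–68). I'll go directly over the jig.

Emit:
jog_arm(rows=[[[40,0,0],[0,0,0]],[[80,0,40],[0,0,0]],[[120,0,80],[0,0,0]],[[141,0,115],[0,0,0]],[[141,0,130],[0,0,0]],[[141,0,130],[0,0,0]],[[141,0,130],[0,0,0]],[[141,0,130],[0,0,0]]])

```text
time: 6.55
tool_pos: [522.3, -114.2, 221.1]
tcp_rot: [-180.0, -0.1, -24.7]
ft_force: [0.1, -0.3, -1.8]
finger_gap: 30.1
grip_force: 60.7
```

```bash
python3 - <<'E'
from h import *
s,p,W=look("w4"); print(s["time"],s["tool_pos"],s["tcp_rot"]); np.save("W4.npy",W)
z=W[...,2]; near=(abs(W[...,0]-590)<130)&(abs(W[...,1]+145)<110)
for lo,hi in((8,16),(23,33),(45,66)):
    m=near&(z>lo)&(z<hi)
    n,l,st,ce=cv2.connectedComponentsWithStats(m.astype(np.uint8))
    for i in range(1,n):
        if st[i,4]>150:
            q=W[l==i]; print(lo,st[i],cv2.minAreaRect(q[:,:2].astype(np.float32)),np.nanmedian(q[:,2]))
E
```

```text
6.55 [ 522.25576944 -114.24748359  221.07049681] [-1.79981609e+02 -1.37964796e-01 -2.46893588e+01]
8 [162   0  52  30 192] ((699.0914916992188, -61.16466522216797), (1.644763708114624, 52.16863250732422), 2.254049062728882) 12.153088882823141
8 [ 272    0   45  149 4172] ((610.2974853515625, -128.2301025390625), (38.04344940185547, 131.42381286621094), 68.82453918457031) 11.680311322601028
8 [ 326    0   58  215 4991] ((555.2557373046875, -164.34417724609375), (39.265933990478516, 200.45614624023438), 73.64006042480469) 11.628252621143531
8 [ 433   46   40  108 1367] ((530.6756591796875, -245.54722595214844), (19.25052261352539, 103.12362670898438), 89.72332763671875) 11.383129641414087
8 [273 158   9  81 503] ((512.2112426757812, -56.29005813598633), (7.052814483642578, 85.22738647460938), 65.04193878173828) 10.591111113933891
23 [153   0  47  27 228] ((699.0302124023438, -57.03913879394531), (1.4254863262176514, 43.91138458251953), 3.4448680877685547) 28.017152294916798
23 [ 309   48   33   99 2446] ((581.3946533203125, -142.58241271972656), (24.184053421020508, 85.7894058227539), 69.38784790039062) 27.512196281162375
45 [132   0  48  22 426] ((698.7031860351562, -51.61625671386719), (1.6444272994995117, 33.1180305480957), 2.7610480785369873) 54.69347601308991
45 [ 296    0   50   59 1915] ((630.912353515625, -161.05322265625), (38.01376724243164, 40.425880432128906), 66.32785034179688) 59.97061289102652
```

View pics/w4.png

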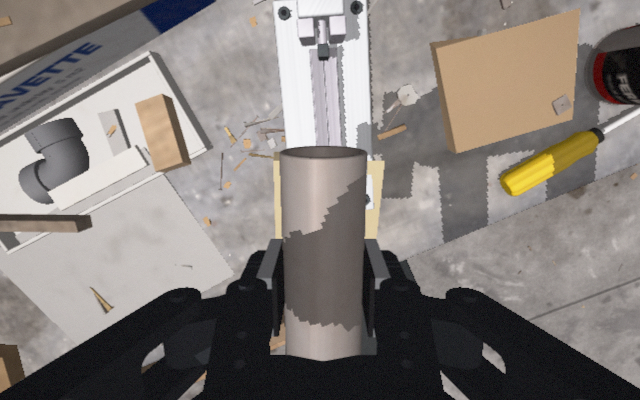

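```bash
python3 - <<'E'
import numpy as np
a=np.radians(-20.8);u=np.array([np.cos(a),np.sin(a)]);n=np.array([-u[1],u[0]]);o=np.array([570,-138.3])
for f in("W3","W4"):
    W=np.load(f+".npy");z=W[...,2];q=W[...,:2]-o;x=q@u;y=q@n
    for k in range(-110,110,10):
        s=(x>=k)&(x<k+10)&(abs(y)<60)
        v=s&(z>22)&(z<33);t=s&(z>45)&(z<68);p=s&(z>8)&(z<15)
        def e(m): return (np.percentile(y[m],[2,98]).round(1).tolist(),int(m.sum())) if m.sum()>15 else None
        print(f,k,"V",e(v),"stop",e(t),"plate",e(p))
    t=(abs(y)<19)&(z>55)&(z<66);v=(abs(y)<9)&(z>22)&(z<33)
    print("stop x",np.percentile(x[t],[0,1,5]) if t.sum() else 0,"V x",np.percentile(x[v],[0.5,99.5]))
E
```

```text
W3 -110 V None stop None plate ([-44.5, 57.7], 688)
W3 -100 V ([-11.5, 11.4], 94) stop None plate ([-46.1, 58.0], 623)
W3 -90 V ([-11.8, 11.6], 170) stop None plate ([-47.7, 57.8], 474)
W3 -80 V ([-11.3, 11.5], 175) stop None plate ([-49.1, 56.6], 584)
W3 -70 V ([-11.7, 11.8], 185) stop None plate ([-49.7, 55.5], 596)
W3 -60 V ([-11.2, 11.4], 186) stop None plate ([-51.0, 55.5], 626)
W3 -50 V ([-11.7, 11.8], 187) stop None plate ([-40.5, 55.0], 511)
W3 -40 V ([-11.2, 12.0], 184) stop None plate ([-40.0, 40.9], 441)
W3 -30 V ([-11.6, 11.5], 191) stop None plate ([-41.1, 41.0], 454)
W3 -20 V None stop None plate ([-37.6, 41.2], 161)
W3 -10 V None stop None plate None
W3 0 V None stop None plate None
W3 10 V None stop None plate None
W3 20 V None stop None plate None
W3 30 V None stop None plate None
W3 40 V None stop None plate None
W3 50 V None stop None plate None
W3 60 V None stop None plate None
W3 70 V None stop None plate None
W3 80 V None stop None plate None
W3 90 V None stop None plate None
W3 100 V None stop None plate None
stop x 0 V x [-94.80197011 -19.99590049]
W4 -110 V N
[... 698 characters left out ...]
 None plate ([-40.5, 40.7], 688)
W4 20 V ([-11.3, 11.7], 317) stop None plate ([-40.7, 40.6], 695)
W4 30 V ([-11.6, 11.7], 320) stop None plate ([-40.3, 40.7], 716)
W4 40 V ([-11.4, 11.8], 277) stop ([-4.3, 4.4], 96) plate ([-40.6, 40.9], 730)
W4 50 V ([-11.9, 15.9], 126) stop ([-14.1, 17.1], 145) plate ([-39.9, 40.5], 808)
W4 60 V ([-18.3, 18.3], 37) stop ([-18.3, 18.5], 604) plate ([-40.5, 41.2], 613)
W4 70 V None stop ([-17.4, 17.6], 713) plate ([-40.7, 41.1], 553)
W4 80 V None stop ([-16.4, 17.6], 358) plate ([-41.1, 41.7], 403)
W4 90 V None stop None plate ([-40.6, 41.6], 329)
W4 100 V None stop None plate None
stop x [44.84376477 46.04370256 50.14129039] V x [-29.43199005  73.93930809]
```

The stop and plunger are at (320, 0–55) and the V at (325, 55–150). From depth, the jig origin is at (570, −138.3) with yaw −20.8°. Next I'll check the tube's pose in the tool frame.

```bash
python3 - <<'E'
import numpy as np
for f in("3","4"):
    W=np.load(f"W{f}.npy");T=np.load(f"w{f}.npz")["T"]
    L=(W-T[:3,3])@T[:3,:3]; x,y,z=L[...,0],L[...,1],L[...,2]
    m=(abs(y)<20)&(z>-45)&(z<20)
    for k in range(14,60,5):
        s=m&(x>=k)&(x<k+5)
        if s.sum()>20: print(f,k,"top z",np.percentile(z[s],[2,10]).round(1),"y",np.percentile(y[s],[1,99]).round(1),s.sum())
    print("end x",np.nanpercentile(x[m],99.5))
T=np.load("w4.npz")["T"]
c=np.linalg.inv(T)@[545.1,-128.9,31,1];print(c)
E
```

```text
3 14 top z [-28.2 -27.6] y [-16.1  14.2] 1091
3 19 top z [-28.1 -27.6] y [-16.   14.3] 1110
3 24 top z [-28.3 -27.6] y [-16.1  14. ] 1163
3 29 top z [-28.3 -27.6] y [-16.4  14. ] 1198
3 34 top z [-28.3 -27.6] y [-16.1  13.9] 1220
3 39 top z [-28.3 -27.6] y [-16.4  14.1] 1319
3 44 top z [-28.  -27.3] y [-15.9  13.9] 1778
end x 47.67685376908818
4 14 top z [-28.2 -27.6] y [-16.2  14.2] 1099
4 19 top z [-28.3 -27.6] y [-16.   14.2] 1124
4 24 top z [-28.2 -27.6] y [-16.1  14.1] 1160
4 29 top z [-28.2 -27.6] y [-16.2  14.4] 1186
4 34 top z [-28.3 -27.7] y [-16.2  13.9] 1233
4 39 top z [-28.3 -27.6] y [-16.1  14.1] 1314
4 44 top z [-28.  -27.2] y [-16.   13.9] 1766
end x 47.65782784807746
[ 26.4185187    3.8321019  190.13344191   1.        ]
```

Emit:
jog_arm(rows=[[[27,4.8,40],[0,0,-0.068]],[[27,4.8,80],[0,0,-0.068]],[[27,4.8,120],[0,0,-0.068]],[[27,4.8,150],[0,0,-0.068]],[[27,4.8,170],[0,0,-0.068]],[[27,4.8,180],[0,0,-0.068]],[[27,4.8,184],[0,0,-0.068]],[[27,4.8,184],[0,0,-0.068]],[[27,4.8,184],[0,0,-0.068]],[[27,4.8,184],[0,0,-0.068]]])

```text
time: 7.6
tool_pos: [545.5, -130.2, 36.9]
tcp_rot: [-180.0, -0.2, -20.8]
ft_force: [-0.1, -1.0, -2.4]
finger_gap: 30.7
grip_force: 60.7
```

```bash
python3 - <<'E'
from h import *
s,p,W=look("w5"); print(s)
T=np.load("w5.npz")["T"]; L=(W-T[:3,3])@T[:3,:3]; x,y,z=L[...,0],L[...,1],L[...,2]
a=np.radians(-20.8);u=np.array([np.cos(a),np.sin(a)]);n=np.array([-u[1],u[0]]);q=W[...,:2]-[570,-138.3];X=q@u;Y=q@n;Z=W[...,2]
def e(m,k): return np.percentile(k[m],[2,50,98]).round(1) if m.sum()>15 else None
for k in range(-25,60,7):
    s=(X>=k)&(X<k+7)&(abs(Y)<25); t=s&(Z>45);v=s&(Z<33)&(Z>22);print(k,"tubeY",e(t,Y),"Z",e(t,Z),"V",e(v,Y),e(v,Z))
E
```

```text
{'time': 7.6, 'joint_pos': array([-1.86635923e+01,  1.17045063e+01,  1.01869121e+02, -2.33714389e-04,
        6.62711913e+01,  9.21433479e+01]), 'qd': array([ 0.09900209,  0.14998393,  0.33656787, -0.06400766, -0.10122716,
       -0.05196648]), 'joint_efforts': array([ 9.58032673e-03, -5.59872115e+01, -4.51455760e+01,  8.16119882e-04,
        1.45521757e-02, -2.76323954e-04]), 'tool_pos': array([ 545.4643335 , -130.20283937,   36.94758657]), 'tcp_rot': array([-1.79994410e+02, -1.55080543e-01, -2.08068540e+01]), 'ft_force': array([-0.11506799, -0.98259184, -2.42862439]), 'wrist_torque': array([-0.00626941,  0.02564475, -0.07365196]), 'grip_force': 60.71746913250536, 'finger_gap': 30.661585509169896}
-25 tubeY [-24.4   0.   24.2] Z [50.  63.5 80.7] V None None
-18 tubeY [-23.4  -0.1  23.6] Z [ 51.7  92.9 122.5] V None None
-11 tubeY [-22.9  -0.1  22.5] Z [ 58.5 117.4 131.2] V None None
-4 tubeY [-14.8  -0.3  14.6] Z [53.5 62.7 65.2] V None None
3 tubeY [-14.9  -0.3  14.7] Z [53.  62.7 65.2] V None None
10 tubeY [-14.8   0.   14.6] Z [53.7 62.8 65.3] V None None
17 tubeY [-14.9  -0.3  14.7] Z [47.8 62.5 65.2] V [-11.6  -0.7  11.3] [23.6 27.4 30.3]
24 tubeY None Z None V [-11.9  -0.3  11.3] [23.4 27.3 30.3]
31 tubeY None Z None V [-11.7  -0.3  11.2] [23.5 27.2 30.4]
38 tubeY None Z None V [-11.5  -0.2  11.1] [23.4 27.2 30.4]
45 tubeY [-4.5 -0.3  3.9] Z [54.8 57.2 58.5] V [-12.1   0.7  11.7] [26.2 28.5 31. ]
52 tubeY [-4.4 -0.3  3.9] Z [45.2 56.7 58.3] V [-12.    5.3  11.6] [26.3 28.6 30.7]
59 tubeY [-18.2   0.1  17.9] Z [45.2 59.  60.9] V [-17.8  -6.1  17.4] [22.3 27.6 32.7]
```

The tube is aligned and about 6 mm high, so I'll lower it gently.

Emit:
jog_arm(rows=[[[0,0,2],[0,0,0]],[[0,0,4],[0,0,0]],[[0,0,5],[0,0,0]],[[0,0,6],[0,0,0]],[[0,0,6],[0,0,0]],[[0,0,6],[0,0,0]],[[0,0,6],[0,0,0]]])

```text
time: 8.35
tool_pos: [544.8, -130.4, 30.6]
tcp_rot: [180.0, -0.1, -20.8]
ft_force: [-4.2, -0.5, 9.2]
finger_gap: 30.2
grip_force: 62.1
```

Emit:
jog_arm(rows=[[[0,0,-0.5],[0,0,0]],[[0,0,-0.5],[0,0,0]],[[0,0,-0.5],[0,0,0]],[[3,0,-0.5],[0,0,0]],[[8,0,-0.5],[0,0,0]],[[13,0,-0.5],[0,0,0]],[[18,0,-0.5],[0,0,0]],[[20,0,-0.5],[0,0,0]],[[20,0,-0.5],[0,0,0]]], force=100)

```text
time: 9.25
tool_pos: [563.8, -137.5, 30.9]
tcp_rot: [180.0, -0.1, -20.8]
ft_force: [-2.9, -0.9, 8.0]
finger_gap: 29.0
grip_force: 99.4
```

Emit:
jog_arm(rows=[[[2,0,0],[0,0,0]],[[5,0,0],[0,0,0]],[[8,0,0],[0,0,0]],[[11,0,0],[0,0,0]],[[13,0,0],[0,0,0]],[[14,0,0],[0,0,0]],[[15,0,0],[0,0,0]],[[15,0,0],[0,0,0]],[[15,0,0],[0,0,0]]])

```text
time: 10.15
tool_pos: [576.2, -142.2, 30.8]
tcp_rot: [180.0, 0.1, -20.8]
ft_force: [-11.9, 1.6, 14.6]
finger_gap: 29.5
grip_force: 100.3
```

Emit:
jog_arm(rows=[[[1,0,0],[0,0,0]],[[2,0,0],[0,0,0]],[[3,0,0],[0,0,0]],[[4,0,0],[0,0,0]],[[4,0,0],[0,0,0]],[[4,0,0],[0,0,0]]])

```text
time: 10.75
tool_pos: [579.7, -143.5, 30.8]
tcp_rot: [180.0, 0.1, -20.8]
ft_force: [-12.2, 2.7, 15.9]
finger_gap: 29.0
grip_force: 100.4
```

Emit:
jog_arm(rows=[[[1,0,0],[0,0,0]],[[1,0,0],[0,0,0]],[[1,0,0],[0,0,0]]])

```text
time: 11.05
tool_pos: [580.5, -143.8, 30.8]
tcp_rot: [180.0, 0.2, -20.8]
ft_force: [-12.4, 3.4, 16.4]
finger_gap: 29.4
grip_force: 100.5
```

Emit:
jog_arm(rows=[[[1,0,0],[0,0,0]],[[1,0,0],[0,0,0]],[[1,0,0],[0,0,0]]])

```text
time: 11.35
tool_pos: [581.1, -144.0, 30.8]
tcp_rot: [180.0, 0.2, -20.8]
ft_force: [-15.2, 3.5, 18.7]
finger_gap: 29.0
grip_force: 100.7
```

Emit:
jog_arm(rows=[[[1,0,0],[0,0,0]],[[1,0,0],[0,0,0]],[[1,0,0],[0,0,0]]])

```text
time: 11.65
tool_pos: [581.2, -144.0, 30.7]
tcp_rot: [180.0, 0.3, -20.8]
ft_force: [-18.8, 4.7, 22.5]
finger_gap: 29.2
grip_force: 101.2
```

Emit:
jog_arm(rows=[[[0.7,0,0],[0,0,0]],[[0.7,0,0],[0,0,0]],[[0.7,0,0],[0,0,0]]])

```text
time: 11.95
tool_pos: [581.2, -144.0, 30.8]
tcp_rot: [180.0, 0.4, -20.8]
ft_force: [-23.5, 5.4, 25.4]
finger_gap: 29.3
grip_force: 101.6
```

```bash
python3 - <<'E'
from h import *
s,p,W=look("w6"); print(s["tool_pos"],s["tcp_rot"],s["ft_force"],s["grip_force"])
cv2.imwrite("pics/w6c.png",cv2.resize(p[0:250,200:440],(720,750))[:600])
a=np.radians(-20.8);u=np.array([np.cos(a),np.sin(a)]);n=np.array([-u[1],u[0]]);q=W[...,:2]-[570,-138.3];X=q@u;Y=q@n;Z=W[...,2]
def e(m,k): return np.percentile(k[m],[2,50,98]).round(1) if m.sum()>10 else None
for k in range(34,72,3):
    s=(X>=k)&(X<k+3)&(abs(Y)<22)&(Z>40);print(k,e(s,Y),e(s,Z),s.sum())
E
```

```text
[ 581.1786874  -144.04394109   30.75317512] [179.96206967   0.4086247  -20.78686642] [-23.50679519   5.39379061  25.41727531] 101.59544739872217
34 [-15.1  -0.2  14.1] [47.3 56.4 59. ] 676
37 [-14.8  -0.2  14.2] [47.8 56.4 58.8] 690
40 [-15.   -0.5  14.7] [46.2 56.4 58.8] 717
43 [-14.8  -0.5  14.2] [47.1 56.3 58.8] 720
46 [-15.1  -0.2  14.3] [47.3 56.4 58.8] 721
49 [-14.9  -0.2  14.4] [47.5 56.4 58.7] 736
52 [-15.2  -0.5  14.4] [46.9 56.4 58.8] 777
55 [-15.   -0.2  14.3] [47.  56.3 58.7] 781
58 [-16.8  -0.5  16.2] [51.  57.6 59.9] 716
61 [-18.5  -0.2  17.8] [50.6 59.3 60.8] 1066
64 [-18.3  -0.2  17.8] [50.1 59.2 60.9] 1100
67 [-18.4  -0.5  17.8] [45.2 59.1 60.8] 1181
70 [-18.5  -0.5  17.7] [43.7 59.3 60.8] 1069
```

View pics/w6c.png

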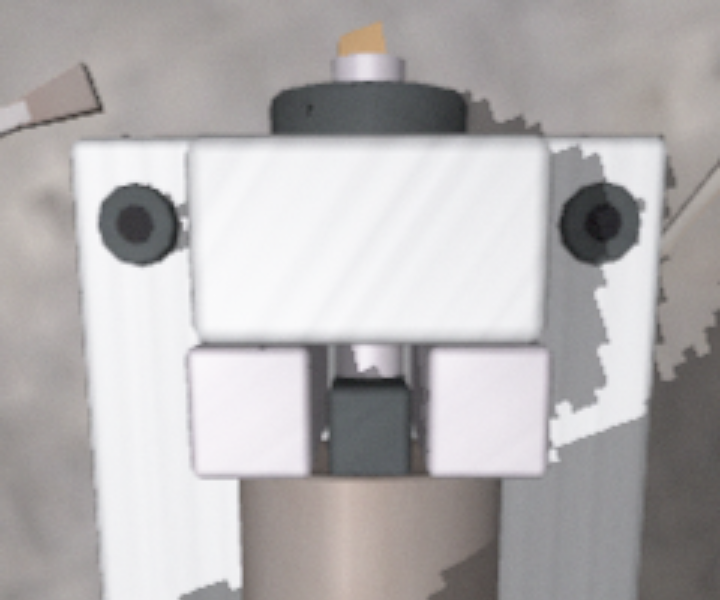

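The tube's end at (370, 478) sits flush against both stop blocks. The plunger blade at (370, 430) is level with their face. The tool has stopped advancing while the push keeps rising, at about 24 N, so it is home and I'm handing in.

```bash
python3 -c "
from bench import r
print(r.hand_in())"
```

```text
the job is handed in; nothing more can be done
None
```

I laid the tube in the V and slid it home against the hard stop, and the gripper is still holding it there with a push of about 24 N and a grip of about 100 N; the job is handed in, but it returned no verdict.

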